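# Load the portion-pot feed track

## Robot

A 6-joint arm with a two-finger parallel gripper is mounted at the origin on a cart in front of the work surface, level with it; the furniture and walls round the work are solid. World frame = base frame: x ahead of the robot, y to its left, z up, the work surface at z = 0. Lengths are in mm, angles in rad, forces in N, time in s.
With the tool pointing down it reaches from about 350 to 975 mm from the base axis. Payload 7.1 kg.
Tool frame: the origin (TCP) lies on the front face of the gripper's body, between the roots of the fingers; the fingertips stand 80 mm ahead of it and the grasp point (between the pads) lies 61 mm ahead of it (env.tips_ahead is the distance from the TCP to the fingertips, in mm); z points along the fingers, y is the direction in which the jaws open and shut (so a half turn about z gives the same grasp; the last joint's range is limited). The gripper opens to 88 mm and grips with 3 to 60 N. Pads are 20 mm wide; open, the fingers measure 115 mm over their backs; the gripper's body (75 mm by 178 mm) begins 61 mm behind the grasp point.
Start: joints at [1.154, 0.423, 1.63, -0, 1.089, -0.019], TCP at [242.087, 576.194, 302.675] pointing down, gripper open.
Joint ranges: [-3, 3], [-0.9, 2.11], [0.09, 2.58], [-1.31, 4.45], [0.11, 2.69], [-2.54, 2.54]. Speed limits (rad/s): [2.39, 2.39, 3.01, 3.14, 3.14, 3.14].

## Interface

Orientations are given as a unit quaternion [x, y, z, w].
In Python, from station import env, set_gripper, viewer, workorder gives the robot as it stands. Calls block until the motion is done:
- env.reach(position, orientation): joint-space move of the TCP to a pose.
- env.move_l(position, rot=None, rate=150, f_stop=None): straight line of the TCP; rot=None keeps the orientation; rate is the mean speed in mm/s. With f_stop (N) it stops when the force on the tool has changed by that much, and returns True; else False.
- env.move_joints(angles): joint-space move.
- set_gripper(opening): finger opening in mm; the grip force is fixed at half the most; returns when the fingers have stopped.
- env.hold(seconds).
- env.ik(position, orientation): joint angles nearest the present ones, or None.
- env.read_state(): the state.
- viewer.camera(name): name is "side" or "top" or "wrist"; returns the picture (400x640x3 uint8, blue, green, red); there is no depth.
- viewer.camera_params(name): a dict with "fx", "fy", "cx", "cy" (pixels), "pose" (4x4, takes a point from camera to world coordinates); the wrist camera has in their place "tool_from_camera" (4x4, takes a point from camera to tool coordinates, whose origin is the TCP and whose axes are the flange's). Camera axes: x right, y up, looking along -z (the intrinsics and any distortion apply to the point x, -y, -z); pixel columns grow to the right and rows downward; lengths in mm; the calibration is good to about 2 mm. A picture is of the moment at which its call begins: read the wrist's pose just before it. camera_params takes no time and is no camera call.
A pose or a line that the arm cannot do raises env.IKError and nothing moves.
- workorder.sign_off(): hands the job in, once; it reports no verdict.
The state is a dict: "time_s": time; "qpos": joint angles; "dq": joint speeds; "tau": joint torques, N m; "tool_pos": TCP position; "orientation": TCP orientation; "force": force on the tool from outside, world axes, zero at the start; "wrist_torque": the same for the moment, N m; "width": finger opening in mm.
Only numpy, scipy, OpenCV 4.12 (cv2) and the standard library are available. Lean on these libraries where they do the work, as an engineer would, in place of code of your own. Each camera call takes 0.05 s, during which the arm holds its last target. There are 200 camera calls.

## Task

Load the two lidded portion pots standing on the table into the sprung feed track: draw the follower back by its tab, feeling for its end stop and not straining against the stop, until the latch holds it open by itself. Stand both pots upright one behind the other in the lane between the follower and the front stop, then press the latch pad down so that the follower closes and holds the pots tight against the front stop. Leave the other things where they stand.

Things in the scene. Friction and masses are not known exactly. Their poses are not given: they have to be found in the camera images.
- track: Metal feed track fixed to the table, base 340 x 92 x 6 mm. Origin: on the table under the lane; +x along the lane to the front stop, y across, z up. Lane floor 6 mm above the table; two rails, inner gap 48 mm, 4 mm thick, tops 24 mm above the table, x = -26 to 154 mm; front stop plate 48 mm high, 62 mm wide, inner face at x = 150 mm. Rear catch and latch at x = -48 to -160 mm.
- follower (a joint): Travel of the white follower (44 mm wide pusher in the lane), m. 0 = forward, pushing face at track x = 120 mm; grows as it is drawn back towards track -x. Its spring pushes forward with 5 N at 0, rising 40 N per m; air-damped, 80 N per m/s, so it closes slowly. It latches somewhere between 88 and 122 mm (see catch). Closed on two pots it rests at about 76 mm.
- tab (a point): Middle of the follower's upright grip tab, 66 mm above the table (tab: 12 mm along the lane, 26 mm across, from 44 to 78 mm above the table; below it the follower is 16 mm along the lane). Moves with the follower; axes as the track's.
- catch: Fixed catch at the track's rear; origin 10 mm behind the track's, same axes. The latching travel depends on a clamped bar on the follower's back and is not reported: feel it. 3 mm past it the bar meets a stiff buffer (8 N per mm), the end stop, felt as a sharp rise of force; over 20 N there is straining. Let go there, the follower slips forward 3 mm and hangs on the latch.
- latch_pad (a point): Middle of the top face of the latch's thumb pad, 45 mm above the table (pad 36 mm along the lane, 30 mm across), at the rear end of the track. Pressing it down about 6 mm with roughly 5 to 9 N frees the follower; it can go down about 12 mm and springs back up.
- front_place (a point): Point on the lane floor, 6 mm above the table, on which the front pot's underside is centred once it is against the front stop.
- rear_place (a point): The same for the rear pot, 53 mm behind. When the follower hangs on the latch the room between it and the front stop is 118 to 152 mm long; the pots may be put down a few mm apart, the follower pushes them together.
- pot_a_centre (a point): Centre, half-way up, of a lidded portion pot, 36 mm high: lid 53 mm across, 6 mm thick, at the top; body tapering from 48 mm at the lid to about 37 mm at the foot; z up. Hold it by the lid's rim to keep the fingers above the rails. About 50 g. Either pot may go in either place.
- pot_b_centre (a point): Centre of the second portion pot, the same shape.
- cup: Steel portion cup, 68 mm across, 42 mm high; origin under its centre. To be left alone.
- shaker: Salt shaker, 44 mm across, 90 mm high; origin under its centre. To be left alone.
- timer: Round kitchen timer, 62 mm across, 40 mm high; origin under its centre. To be left alone.
Things that resemble listed ones, but are neither listed nor needed, are in the scene too. What is shaped like the part that bears pot_b_centre but purple or turquoise is not meant.

How it is judged (in metres and radians):
On the way, in this order (a step that is already met when the one before it is completed fails the run):
1. the follower hangs on the latch, drawn back and let go (value of joint follower above 0.084 m and contact force between each of the arm, the fingers and track below 0.2 N), for 0.3 s.
2. both pots stand upright in the lane, let go, while the follower still hangs on the latch (value of joint follower above 0.084 m and contact force between the fingers and pot_a below 0.1 N and contact force between the fingers and pot_b below 0.1 N and x of pot_a_centre in the frame of track between 0.035 and 0.13 m and y of pot_a_centre in the frame of track between -0.008 and 0.008 m and z of pot_a_centre in the frame of track between 0.02 and 0.028 m and angle between each of pot_a_centre, pot_b_centre's own z axis and vertical below 0.12 rad and x of pot_b_centre in the frame of track between 0.035 and 0.13 m and y of pot_b_centre in the frame of track between -0.008 and 0.008 m and z of pot_b_centre in the frame of track between 0.02 and 0.028 m), for 0.2 s.
At the end, for the whole second after the job is handed in: The follower has closed on the pots (travel 71 to 81 mm, which only two pots pressed together against the front stop give); both pots stand in the lane within 8 mm of its middle line, on its floor within 4 mm, upright within 0.12 rad, at rest and let go (value of joint follower between 0.071 and 0.081 m and x of pot_a_centre in the frame of track between 0.035 and 0.13 m and y of pot_a_centre in the frame of track between -0.008 and 0.008 m and z of pot_a_centre in the frame of track between 0.02 and 0.028 m and angle between each of pot_a_centre, pot_b_centre's own z axis and vertical below 0.12 rad and x of pot_b_centre in the frame of track between 0.035 and 0.13 m and y of pot_b_centre in the frame of track between -0.008 and 0.008 m and z of pot_b_centre in the frame of track between 0.02 and 0.028 m and contact force between the fingers and pot_a below 0.1 N and contact force between the fingers and pot_b below 0.1 N and contact force between each of the arm, the fingers and track below 0.2 N and linear speed of each of pot_a, pot_b below 0.02 m/s); the robot touches nothing.
It fails at once if the follower is strained against its end stop (more than 20 N on the buffer of the catch) (contact force between follower and catch above 20 N).
It fails at once if the cup is knocked or moved more than 25 mm (distance of cup from where it was at the start of the episode above 0.025 m).
It fails at once if the shaker is knocked or moved more than 25 mm (distance of shaker from where it was at the start of the episode above 0.025 m).
It fails at once if the timer is knocked or moved more than 25 mm (distance of timer from where it was at the start of the episode above 0.025 m).
It also fails if it takes over 72 s, if anything falls off the work surface, if the arm or the gripper's body presses on something with over 40 N, if the wrist force passes 120 N, or if a joint passes its speed limit or range.

## Working session

There is one attempt and no reset: what is moved stays moved. The work goes in short steps, each a Python script; the robot and the scene stay as the last script left them, time stands still between calls to the robot, and variables do not carry over. Pictures are saved under pics/ and viewed, about 8 in all and at most 12, crops included, and the job is handed in when it is done.

```bash
ls; mkdir -p pics; python3 - <<'E'
from station import env, viewer
import cv2, numpy as np
np.set_printoptions(precision=4,suppress=True)
for n in ["top","side","wrist"]:
    im=viewer.camera(n); cv2.imwrite(f"pics/{n}0.png",im); p=viewer.camera_params(n); print(n,p)
print(env.read_state())
E
```

```text
pics
top {'fx': 453.7740966766104, 'fy': 453.7740966766104, 'cx': 316.0486326022459, 'cy': 203.15788176374585, 'pose': array([[  -0.0036,    0.9906,   -0.1366,  379.7332],
       [  -0.9999,   -0.0054,   -0.0126,  -54.1447],
       [  -0.0133,    0.1365,    0.9906, 1279.7583],
       [   0.    ,    0.    ,    0.    ,    1.    ]])}
side {'fx': 448.7906194442798, 'fy': 448.7906194442798, 'cx': 315.5976811718289, 'cy': 195.40181819017127, 'pose': array([[    0.9328,     0.1849,    -0.3094,   141.8886],
       [   -0.3604,     0.4721,    -0.8045, -1148.0051],
       [   -0.0027,     0.8619,     0.5071,   762.6744],
       [    0.    ,     0.    ,     0.    ,     1.    ]])}
wrist {'fx': 318.68068731630905, 'fy': 318.68068731630905, 'cx': 320.85969704136915, 'cy': 200.03590841236908, 'tool_from_camera': array([[ -0.0001,   0.9616,   0.2745,  76.2521],
       [  1.    ,   0.    ,   0.0001,  -0.988 ],
       [  0.    ,   0.2745,  -0.9616, -81.4448],
       [  0.    ,   0.    ,   0.    ,   1.    ]])}
{'time_s': 0.15, 'qpos': array([ 1.154 ,  0.4237,  1.6305, -0.    ,  1.0886, -0.019 ]), 'dq': array([ 0.0005, -0.0032, -0.0028, -0.0002,  0.0029, -0.0001]), 'tau': array([ -0.0012, -54.4982, -27.3917,   0.0642,   0.0205,  -0.0001]), 'tool_pos': array([241.9609, 575.9003, 302.0751]), 'orientation': array([ 0.1976,  0.9803, -0.0006, -0.0001]), 'force': array([ 0.7524, -0.2292,  0.1686]), 'wrist_torque': array([ 0.0795, -0.0058,  0.0256]), 'width': 88.00151919845943}
```

View pics/top0.png

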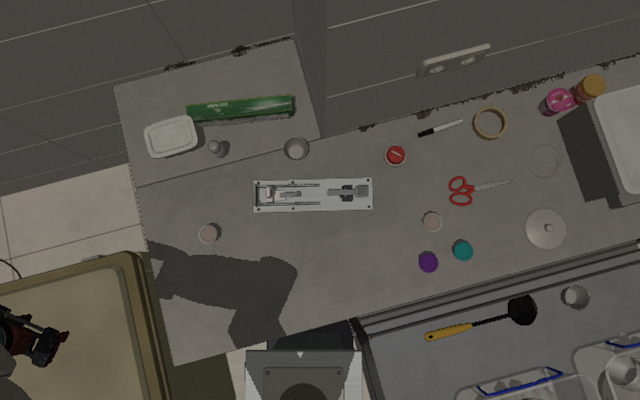

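View pics/side0.png

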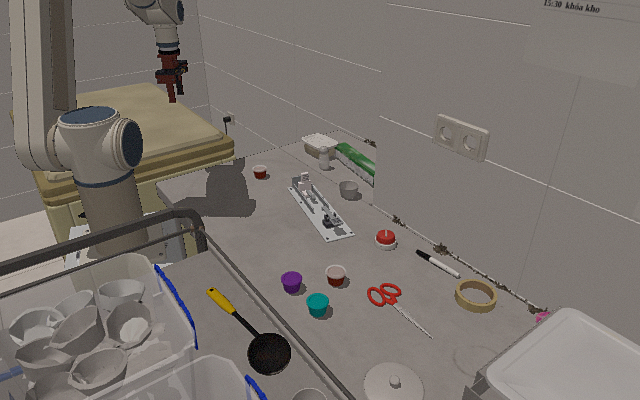

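Candidates: the pots with white/pink lids are at top (208,233) and (432,221). The purple (428,262) and turquoise (463,251) lookalikes and the white cup at (573,296) are rejected. The track has its front stop at the left end and the latch at the right. One close crop follows to check this.

```bash
cat > h.py <<'E'
import numpy as np, cv2
from station import env, set_gripper, viewer, workorder
from scipy.spatial.transform import Rotation as R
np.set_printoptions(precision=2,suppress=True)
def ray(name,u,v,st=None):
    p=viewer.camera_params(name)
    if name=="wrist":
        T=np.eye(4); T[:3,:3]=R.from_quat(st["orientation"]).as_matrix(); T[:3,3]=st["tool_pos"]; T=T@p["tool_from_camera"]
    else: T=p["pose"]
    d=T[:3,:3]@np.array([(u-p["cx"])/p["fx"],-(v-p["cy"])/p["fy"],-1]); return T[:3,3],d
def onz(name,u,v,z,st=None):
    o,d=ray(name,u,v,st); return o+d*(z-o[2])/d[2]
def down(yaw):  # tool z down, tool y at angle yaw (world) 
    y=np.array([np.cos(yaw),np.sin(yaw),0]); z=np.array([0,0,-1.]); x=np.cross(y,z)
    return R.from_matrix(np.c_[x,y,z]).as_quat()
E
python3 - <<'E'
from h import *
t=cv2.imread("pics/top0.png"); s=cv2.imread("pics/side0.png")
a=cv2.resize(t[165:225,240:385],None,fx=5.5,fy=5,interpolation=cv2.INTER_CUBIC)
b=cv2.resize(s[165:245,280:360],(400,300),interpolation=cv2.INTER_CUBIC)
c=np.hstack([cv2.resize(t[213:253,188:228],(199,150)),cv2.resize(t[201:241,412:452],(199,150))])
d=cv2.resize(s[240:320,270:370],(398,150))
r=np.hstack([b,np.vstack([c,d])]); a=cv2.resize(a,(r.shape[1],300))
cv2.imwrite("pics/c1.png",np.clip(np.vstack([a,r])*1.5,0,255).astype(np.uint8))
hsv=cv2.cvtColor(t,cv2.COLOR_BGR2HSV)
for u,v in [(208,233),(432,221)]:
    print(hsv[v,u],onz("top",u,v,36))
for u,v in [(296,148),(217,148),(395,155)]: print(onz("top",u,v,40))
g=cv2.cvtColor(t,cv2.COLOR_BGR2GRAY); m=(g>120).astype(np.uint8)
m=cv2.morphologyEx(m,cv2.MORPH_CLOSE,np.ones((5,5)))
for c in cv2.findContours(m,0,2)[0]:
    x,y,w,h=cv2.boundingRect(c)
    if w>90 and 240<x<300:
        bx=cv2.boxPoints(cv2.minAreaRect(c)); print(bx,[onz("top",*q,6) for q in bx])
E
```

```text
[ 11  45 113] [469.95 259.27  36.  ]
[ 12  47 108] [ 500.06 -356.16   36.  ]
[707.24  17.38  40.  ]
[708.82 239.79  40.  ]
[ 685.19 -259.32   40.  ]
[[253.17 180.93]
 [371.49 177.77]
 [372.32 209.  ]
 [254.   212.16]] [array([620.46, 141.61,   6.  ]), array([ 627.53, -196.24,    6.  ]), array([ 537.8 , -196.77,    6.  ]), array([530.57, 137.87,   6.  ])]
```

View pics/c1.png

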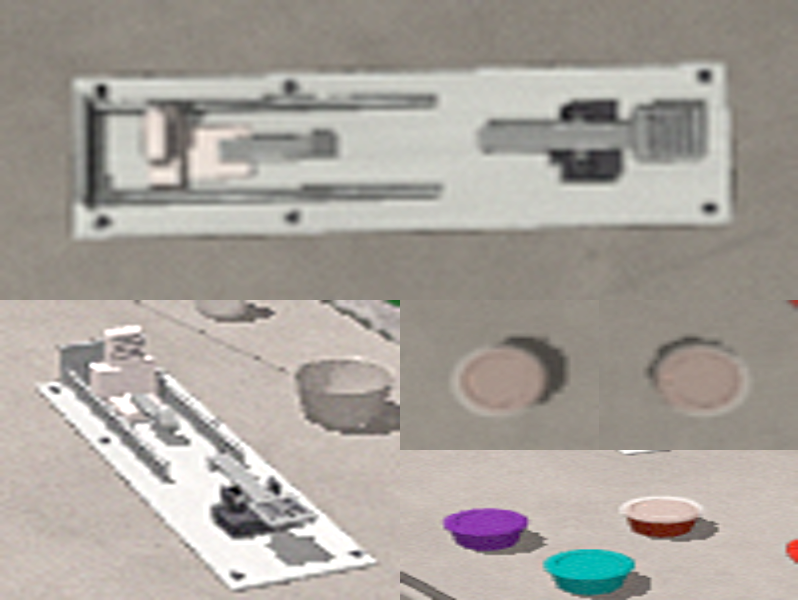

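The crop confirms two pots with brown bodies and cream lids, the follower at the front (left) and the latch pad at the right. Next is a closer look from the wrist over the track.

```bash
python3 - <<'E'
from h import *
env.reach([625,-28,225],down(np.pi/2+.02))
env.hold(.3); st=env.read_state(); im=viewer.camera("wrist"); np.save("st1.npy",st,allow_pickle=True)
print(st["tool_pos"],st["time_s"],st["qpos"],st["force"])
cv2.imwrite("pics/w1.png",im); cv2.imwrite("pics/w1v.png",np.clip(cv2.resize(im,(800,500))*1.4,0,255).astype(np.uint8))
E
```

```text
[625.02 -27.62 225.05] 3.0 [-0.06  0.52  1.68  0.    0.94 -1.65] [-0.56 -0.23  0.12]
```

View pics/w1v.png

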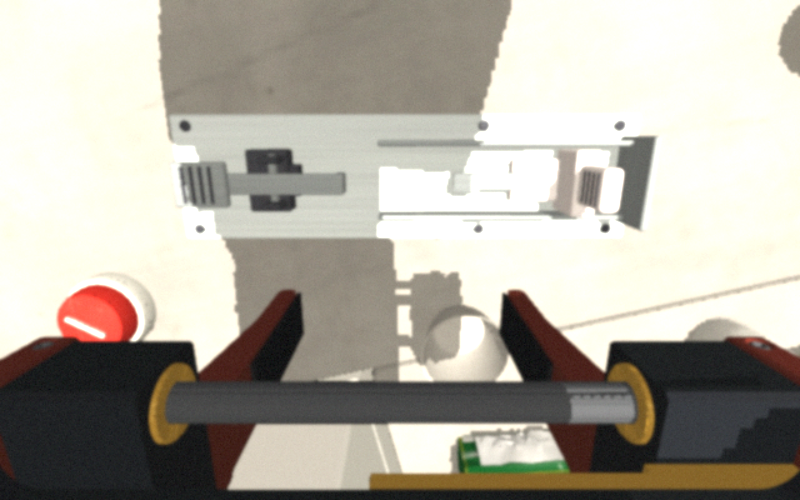

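The wrist view (0.8 × the viewed pixels) shows the tab top at about (490,150), the rail rear ends at (302,114) and (302,173), the front stop face at (494..524,147) and the pad at about (163,148). I'll turn these into a track frame.

```bash
python3 - <<'E'
from h import *
st=np.load("st1.npy",allow_pickle=True).item()
P=lambda u,v,z: onz("wrist",u/1.25,v/1.25,z,st)
for n,u,v,z in [("bolt",185,126,6),("bolt",483,125,6),("bolt",620,126,6),("bolt",200,229,6),("bolt",478,229,6),("bolt",605,228,6),
 ("railR end",378,143,24),("railL end",378,216,24),("stop face top",655,136,48),("stop face top",643,230,48),("stop bot",620,142,6),("stop bot",619,220,6),
 ("tab top rear",598,189,78),("tab top front",623,189,78),("tab top lo",610,210,78),("tab top hi",610,167,78),("pad l",180,185,45),("pad r",228,185,45),("pad t",204,162,45),("pad b",204,208,45),("base corner",172,114,6),("base bl",185,238,6)]:
    print(n,P(u,v,z))
im=cv2.imread("pics/w1.png")
a=cv2.resize(im[85:200,420:540],None,fx=5,fy=5,interpolation=cv2.INTER_CUBIC)
cv2.imwrite("pics/c2.png",a)
E
```

```text
bolt [ 544.52 -185.41    6.  ]
bolt [539.44  29.15   6.  ]
bolt [538.1 127.9   6. ]
bolt [ 620.51 -183.59    6.  ]
bolt [616.13  31.19   6.  ]
bolt [613.33 129.21   6.  ]
railR end [553.2  -45.37  24.  ]
railL end [603.97 -45.14  24.  ]
stop face top [545.04 128.73  48.  ]
stop face top [605.11 132.5   48.  ]
stop bot [549.19 129.81   6.  ]
stop bot [606.84 138.95   6.  ]
tab top rear [575.12  83.45  78.  ]
tab top front [574.83  97.74  78.  ]
tab top lo [587.08  92.3   78.  ]
tab top hi [562.68  88.28  78.  ]
pad l [ 581.95 -173.19   45.  ]
pad r [ 581.31 -141.89   45.  ]
pad t [ 566.92 -155.85   45.  ]
pad b [ 596.81 -159.29   45.  ]
base corner [ 536.5  -193.65    6.  ]
base bl [ 627.94 -196.09    6.  ]
```

View pics/c2.png

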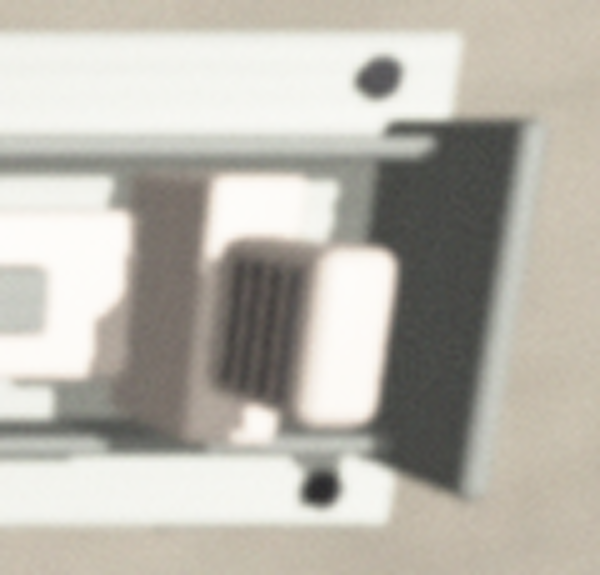

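```bash
cat >> h.py <<'E'
YAW=np.deg2rad(91.25); O=np.array([578.7,-19.2,0.])
def W(x,y,z): return O+[x*np.cos(YAW)-y*np.sin(YAW), x*np.sin(YAW)+y*np.cos(YAW), z]
ACROSS=down(np.deg2rad(1.25))
def TF(f): return np.array([f[0]*np.cos(YAW)+f[1]*np.sin(YAW),-f[0]*np.sin(YAW)+f[1]*np.cos(YAW),f[2]])
def TP(p): q=np.array(p)-O; return TF(q)
E
python3 - <<'E'
from h import *
set_gripper(50)
env.reach(W(110.5,0,190),ACROSS)
env.hold(.2); s=env.read_state(); im=viewer.camera("wrist"); cv2.imwrite("pics/w2.png",im)
print(env.move_l(W(110.5,0,129),rate=80,f_stop=6))
f0=TF(env.read_state()["force"])
set_gripper(15); env.hold(.2)
s=env.read_state(); print(s["time_s"],s["width"],f0,TF(s["force"]),TP(s["tool_pos"]),s["qpos"])
E
```

```text
False
7.225 26.1803749073399 [ 0.58  0.49 -0.08] [-0.39 -4.93 -1.94] [110.53  -1.17 129.47] [ 0.14  0.61  1.81 -0.    0.72  0.11]
```

```bash
python3 - <<'E'
from h import *
y=-1.7
env.move_l(W(110.5,y,129),rate=20); s=env.read_state(); print(TF(s["force"]),TP(s["tool_pos"]))
print(env.move_l(W(110.5-83,y,129),rate=45,f_stop=25)); env.hold(.3)
s=env.read_state(); print(s["time_s"],TF(s["force"]),TP(s["tool_pos"]),s["width"])
print(env.move_l(W(110.5-130,y,129),rate=7,f_stop=6))
s=env.read_state(); print(s["time_s"],TF(s["force"]),TP(s["tool_pos"]),s["width"])
E
```

```text
[0.79 0.97 5.19] [110.55  -1.45 129.42]
False
9.7667 [9.21 1.12 5.67] [ 29.02  -1.4  129.41] 25.94750440783009
True
13.0583 [8.67 0.87 3.68] [  9.2   -1.41 129.43] 25.752942012039448
```

```bash
python3 - <<'E'
from h import *
y=-1.7
env.hold(.2); s=env.read_state(); print(TF(s["force"]),TP(s["tool_pos"]))
x=TP(s["tool_pos"])[0]
for i in range(8):
    x-=1; r=env.move_l(W(x,y,129),rate=7,f_stop=6); s=env.read_state(); f=TF(s["force"])
    print(r,f,TP(s["tool_pos"]))
    if f[0]>15: break
E
```

```text
[8.98 0.29 3.46] [  9.53  -1.38 129.43]
False [9.22 1.3  5.47] [  9.95  -1.4  129.41]
False [10.09  1.25  5.56] [  9.07  -1.38 129.39]
False [13.32  1.5   6.46] [  8.55  -1.43 129.42]
False [16.18  0.88  5.9 ] [  8.04  -1.42 129.41]
```

The buffer is felt at about 101 mm of travel, with roughly 7 N on it. I'll ease forward onto the latch and let go.

```bash
python3 - <<'E'
from h import *
y=-1.7
x=TP(env.read_state()["tool_pos"])[0]
for i in range(4):
    env.move_l(W(8+i*1.2,y,129),rate=10); s=env.read_state(); print(TF(s["force"]),TP(s["tool_pos"]))
set_gripper(50); env.hold(.4); s=env.read_state(); print(s["time_s"],TF(s["force"]),TP(s["tool_pos"]))
p=s["tool_pos"]; env.move_l([p[0],p[1],215],rate=150)
env.reach(W(70,0,230),ACROSS); env.hold(.3)
s=env.read_state(); im=viewer.camera("wrist"); np.save("st3.npy",s,allow_pickle=True)
cv2.imwrite("pics/w3.png",im)
w2=cv2.imread("pics/w2.png")
cv2.imwrite("pics/v3.png",np.clip(cv2.resize(im,(800,500))*1.1,0,255).astype(np.uint8)); print(s["time_s"],s["tool_pos"])
E
```

```text
[8.27 1.45 5.92] [  9.56  -1.41 129.41]
[8.42 1.94 5.88] [ 10.67  -1.41 129.42]
[9.2  1.24 5.71] [ 11.84  -1.42 129.42]
[4.05 1.28 5.53] [ 12.31  -1.44 129.42]
16.5667 [0.72 0.09 0.56] [ 11.59  -1.69 129.  ]
17.9417 [576.99  49.92 229.43]
```

View pics/v3.png

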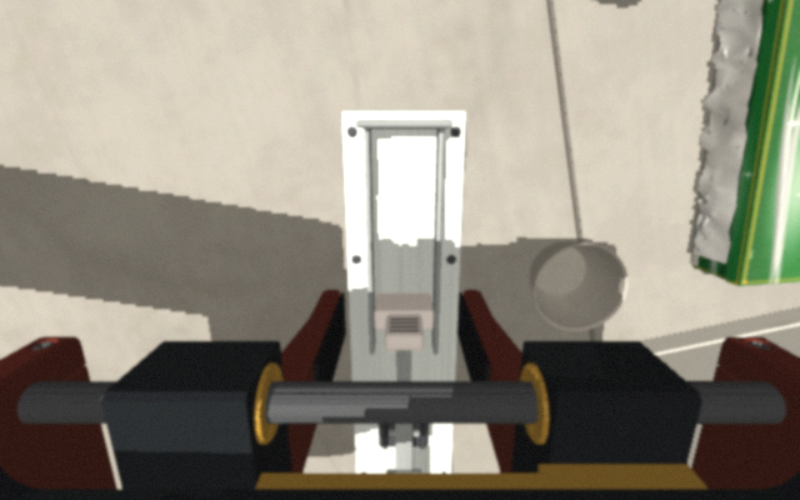

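The follower hangs on the latch, with the lane clear ahead of it (room about 128 mm). Next I check the lane midline and view pot A up close.

```bash
python3 - <<'E'
from h import *
s=np.load("st3.npy",allow_pickle=True).item()
for n,u,v,z in [("stop L",358,123,48),("stop R",452,123,48),("boltL",352,132,6),("boltR",455,132,6),("boltL",356,259,6),("boltR",451,259,6),("tabtop",404,305,78)]:
    print(n,TP(onz("wrist",u/1.25,v/1.25,z,s)))
set_gripper(80)
env.reach([470,259-45,185],ACROSS); env.hold(.3)
s=env.read_state(); im=viewer.camera("wrist"); np.save("stA.npy",s,allow_pickle=True)
cv2.imwrite("pics/wA.png",im); cv2.imwrite("pics/vA.png",im[60:300,160:480]); print(s["time_s"],s["tool_pos"])
E
```

```text
stop L [151.93  28.78  48.  ]
stop R [151.85 -30.35  48.  ]
boltL [146.9   37.78   6.  ]
boltR [146.81 -37.8    6.  ]
boltL [49.32 38.    6.  ]
boltR [ 49.27 -38.11   6.  ]
tabtop [41.17 -0.09 78.  ]
19.7667 [470.79 213.26 185.23]
```

View pics/vA.png

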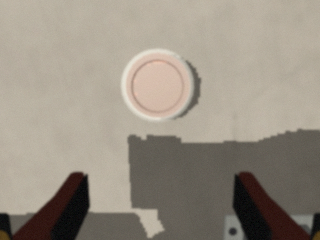

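```bash
cat >> h.py <<'E'
def pick(c):
    env.reach([c[0],c[1],180],ACROSS)
    print("down",env.move_l([c[0],c[1],105],rate=100,f_stop=6)); set_gripper(40); env.hold(.1)
    s=env.read_state(); print("grip",s["width"],s["tool_pos"],TF(s["force"]))
    env.move_l([c[0],c[1],190],rate=150); print("lifted",env.read_state()["width"])
def place(x,y):
    env.reach(W(x,y,195),ACROSS)
    env.move_l(W(x,y,145),rate=120)
    print("stop",env.move_l(W(x,y,109.5),rate=30,f_stop=4))
    s=env.read_state(); print("placed",TP(s["tool_pos"]),TF(s["force"]),s["width"],s["time_s"])
E
python3 - <<'E'
from h import *
s=np.load("stA.npy",allow_pickle=True).item()
c=onz("wrist",319,144.5,36,s); print(c)
pick(c); place(120.5,-0.8)
E
```

```text
[467.18 263.52  36.  ]
down False
grip 51.70869841715396 [467.35 263.63 105.3 ] [-0.16  0.06  4.69]
lifted 51.85926753675235
stop True
placed [120.47  -0.61 111.23] [-0.68  0.79  4.93] 51.89946898935821 24.8083
```

```bash
python3 - <<'E'
from h import *
set_gripper(75); env.move_l(W(120.5,-.8,200),rate=150)
env.hold(.2); s=env.read_state(); a=viewer.camera("wrist"); np.save("stP.npy",s,allow_pickle=True); cv2.imwrite("pics/wP.png",a)
set_gripper(80)
env.reach([500,-356-45,185],ACROSS); env.hold(.3)
s=env.read_state(); im=viewer.camera("wrist"); np.save("stB.npy",s,allow_pickle=True)
cv2.imwrite("pics/wB.png",im); cv2.imwrite("pics/vB.png",np.hstack([im[60:300,160:480],a[60:300,160:480]])); print(s["time_s"],s["tool_pos"])
E
```

```text
28.8333 [ 500.4  -400.49  185.05]
```

View pics/vB.png

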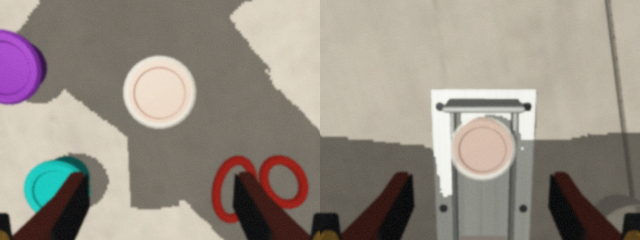

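Left view: pot B's lid is centred at full-image (320,152), with purple and turquoise clear of the fingers. Right view: pot A stands in the lane at (323,209).

```bash
python3 - <<'E'
from h import *
s=np.load("stP.npy",allow_pickle=True).item(); print("A in track",TP(onz("wrist",323,209,42,s)))
s=np.load("stB.npy",allow_pickle=True).item()
c=onz("wrist",320,152,36,s); print(c)
pick(c); place(64.5,-0.8)
E
```

```text
A in track [119.73   0.14  42.  ]
[ 497.4 -355.6   36. ]
down False
grip 51.85053041671657 [ 497.55 -355.7   105.36] [0.97 1.35 4.6 ]
lifted 51.80313551589837
stop True
placed [ 64.51  -0.64 111.3 ] [0.91 0.57 5.02] 52.01080269404932 34.575
```

```bash
python3 - <<'E'
from h import *
set_gripper(75); env.move_l(W(64.5,-.8,215),rate=150)
env.hold(.3); s=env.read_state(); a=viewer.camera("wrist"); b=viewer.camera("side"); np.save("stQ.npy",s,allow_pickle=True)
cv2.imwrite("pics/wQ.png",a); print(s["time_s"])
b=cv2.resize(b[165:245,270:350],(400,400),interpolation=cv2.INTER_CUBIC)
cv2.imwrite("pics/vQ.png",np.hstack([cv2.resize(a[60:300,200:440],(400,400)),b]))
E
```

```text
36.2833
```

View pics/vQ.png

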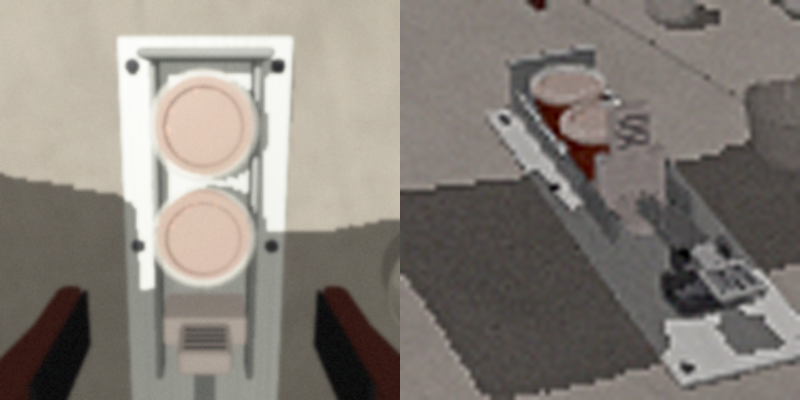

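Both pots stand upright in the lane, at view (204,125) and (204,238), with the follower still latched behind them. Now I press the pad.

```bash
python3 - <<'E'
from h import *
set_gripper(5)
env.reach(W(-138,-.3,170),ACROSS)
env.move_l(W(-138,-.3,131),rate=80); env.hold(.2); f0=TF(env.read_state()["force"])
z=127
while z>113:
    env.move_l(W(-138,-.3,z),rate=25,f_stop=15); s=env.read_state(); f=TF(s["force"])-f0
    print(round(z,1),TP(s["tool_pos"])[2],f)
    if 125-TP(s["tool_pos"])[2]>8 : break
    z-=1.5
env.hold(.4); env.move_l(W(-138,-.3,200),rate=120); env.hold(1)
env.reach(W(60,-.8,240),ACROSS); env.hold(.3)
s=env.read_state(); a=viewer.camera("wrist"); b=viewer.camera("side"); np.save("stR.npy",s,allow_pickle=True); print(s["time_s"],s["force"])
b=cv2.resize(b[165:245,270:350],(400,400),interpolation=cv2.INTER_CUBIC)
cv2.imwrite("pics/wR.png",a); cv2.imwrite("pics/vR.png",np.hstack([cv2.resize(a[60:300,200:440],(400,400)),b]))
E
```

```text
127 126.85577087123545 [ 0.55  0.06 -0.23]
125.5 125.47755778724598 [ 0.66  0.24 -0.5 ]
124.0 124.5526602128164 [-0.96  2.17  5.83]
122.5 123.33077699431783 [-2.72  2.54  7.4 ]
121.0 121.88437300518628 [-4.39  3.51  8.47]
119.5 119.9978668629439 [-3.39 -0.08  3.5 ]
118.0 118.00646076043341 [-1.09 -1.08  3.5 ]
116.5 116.76137285005034 [-2.1   0.34  5.18]
44.6417 [-0.65 -0.1   0.11]
```

View pics/vR.png

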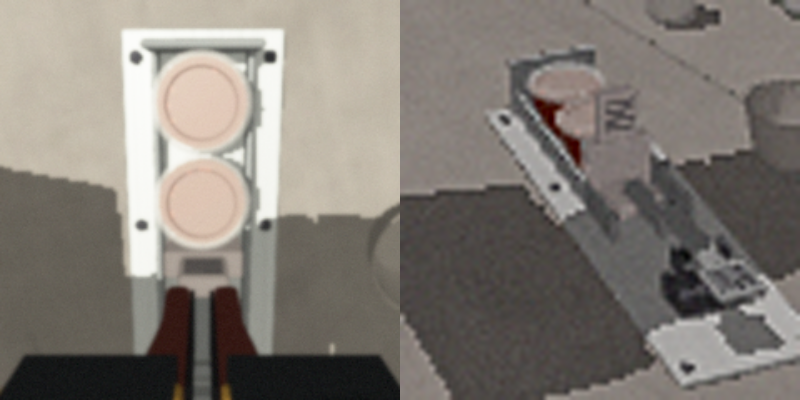

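```bash
python3 - <<'E'
from h import *
s=np.load("stR.npy",allow_pickle=True).item()
for u,v,z in [(203,102,42),(203,202,42)]: print(TP(onz("wrist",200+u*.6,60+v*.6,z,s)))
s=np.load("stQ.npy",allow_pickle=True).item()
for u,v,z in [(204,125,42),(204,238,42)]: print(TP(onz("wrist",200+u*.6,60+v*.6,z,s)))
workorder.sign_off()
E
```

```text
[123.58  -0.28  42.  ]
[71.37 -0.23 42.  ]
[119.67   0.29  42.  ]
[64.37  0.22 42.  ]
the job is handed in; nothing more can be done
```

Both pots are loaded and the job is handed in at about 45 s of the 72 s allowed. No verdict is reported, so the result below rests on my own checks.

- **Follower:** I drew it back by its tab and felt the end stop at about 101 mm of travel, with roughly 7 N on the buffer. I then eased it forward and let go, and the latch held it at about 98 mm. The first slow pull stopped early on a brief force spike, so I repeated it in 1 mm steps.
- **Pots:** I stood both pots in the lane, holding them by their lid rims, and pressed the pad. It peaked at about 8.5 N and then gave way.
- **Last check:** The wrist view puts the lid centres at track x = 123.6 and 71.4 mm (123.5 and 70.5 mm expected), within 0.3 mm of the midline. Both pots look upright, the follower is against the rear pot, and the arm is clear. I did not measure the follower's final travel directly. It is inferred from the pots' positions.
- **One disagreement:** When I gripped the tab, it sat about 1.4 mm to one side of the midline the cameras gave. I aimed the pots 0.8 mm to that side, and both seated.

I did not touch the cup, shaker or timer.

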